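Empty the counting tray and show it for line clearance

ROBOT

A 6-joint arm with a two-finger parallel gripper is mounted at the origin on the work surface. World frame = base frame: x ahead of the robot, y to its left, z up, the work surface at z = 0. Lengths are in m, angles in rad, forces in N, time in s.
With the tool pointing down it reaches from about 0.3 to 0.875 m from the base axis. Payload 6.4 kg.
Tool frame: the origin (TCP) lies at the very end of the fingers, on their centre line; the grasp point (between the pads) lies 19 mm behind it; z points along the fingers, y is the line along which they close (so a half turn about z gives the same grasp; the last joint's range is limited). The gripper opens to 85 mm and grips with 20 to 120 N. Pads are 22 mm wide; open, the fingers measure 114 mm over their backs; the gripper's body (76 mm by 85 mm) begins 54 mm behind the grasp point. The pads swing forward as they close: fully open they stand 13 mm farther back than shut.
Start: joints at [1.06, 0.181, 1.607, -0, 1.354, -0.206], TCP at [0.173, 0.549, 0.231] pointing down, gripper open.
Joint ranges: [-2.99, 2.99], [-0.89, 2.07], [0.3, 2.58], [-1.14, 4.28], [0, 2.63], [-3.12, 3.12]. Speed limits (rad/s): [2.57, 2.57, 3.01, 3.14, 3.14, 3.14].

INTERFACE

Orientations are given as a unit quaternion [w, x, y, z].
In Python, from bench import ctrl, camrig, order gives the robot as it stands (ctrl), with the cameras (camrig) and the job (order).
- The arm moves only by the tool run_rows, called after "Request:" as a command line: name --argument value ..., lists and objects as JSON in quotes. Schema: {"type":"object","properties":{"rows":{"type":"array","items":{"type":"number"},"minItems":7,"maxItems":70},"only":{"type":"string"},"quiet":{"type":"boolean"},"lines":{"type":"string"}},"required":["rows"],"additionalProperties":false}. rows is one flat list of numbers that holds 1 to 10 rows one after another, with no inner brackets; each row has 7 numbers: dx, dy, dz in shares of 0.5 m (1.0 is 0.5 m), then a rotation vector rx, ry, rz in a scale on which 1.0 is pi rad, then the opening from 0.0 (shut) to 1.0 (fully open); each row is the pose to reach, as a shift and turn from the pose commanded when the call began, along the tool's axes at that moment; what a row does not reach only later rows make up. A row lasts 1/8 s, in which the tool goes at most 0.0625 m and 0.188 rad, less where a joint would pass 70% of its speed; a pose out of reach is approached as far as the arm can. The fingers move at their own pace and stop on an object; the grip force is fixed at half the most. Time passes only in rows, so rows that do not move let the fingers close. The tool returns the time, the measured TCP pose, the force, the opening and the grip force at its end. only (a regular expression) keeps the lines of the reply that match it, lines (a string "A,B") keeps lines A to B, and quiet returns only ok. Input that does not fit is refused with a message, and nothing moves.
- ctrl.get_obs(): the state, without advancing time (a new reading comes with each control period).
- camrig.camera(name): name is "scene" or "top"; returns the picture (400x640x3 uint8, blue, green, red); there is no depth.
- camrig.camera_params(name): a dict with "fovy" (degrees; the focal length in pixels is half the picture's height over the tangent of half this angle, whatever the lens; pixels are square), "cx", "cy" (the principal point, pixels), "dist" ([k1, k2, p1, p2, k3] as OpenCV has them; the pictures are not rectified), "view" (4x4, takes a point from world to camera coordinates). Camera axes: x right, y up, looking along -z (the intrinsics and any distortion apply to the point x, -y, -z); pixel columns grow to the right and rows downward; lengths in m; the calibration is good to about 2 mm. A picture is of the moment at which its call begins. camera_params takes no time and is no camera call.
- order.hand_in(): hands the job in; it is judged then, once.
The state is a dict: "time_s": time; "q": joint angles; "dq": joint speeds; "joint_efforts": joint torques, N m; "eef_pos": TCP position; "eef_rot": TCP orientation; "wrist_force": force on the tool from outside, world axes, zero at the start; "torque": the same for the moment, N m; "opening": opening from 0.0 (shut) to 1.0 (fully open); "grasp_force": force on a finger pad.
Only numpy, scipy, OpenCV 4.12 (cv2) and the standard library are available. Lean on these libraries where they do the work, as an engineer would, in place of code of your own. Each camera call takes 0.05 s, during which the arm holds its last target. There are 200 camera calls.

TASK

Lift the counting tray with all five orange caps in it off the scale by its black bar handle, carry it to the blue tote and tip it so that every cap slides off into that tote. Then bring the empty tray over the inspection light panel and hold it there level and still, centred over the panel and 10 to 25 cm above it, touching nothing but the gripper: the program finishes while the gripper is still holding the tray in the air. Leave the totes and everything else on the bench where they stand.

Things in the scene. Friction and masses are not known exactly. Their poses are not given: they have to be found in the camera images.
- tray: aluminium counting tray on the scale's platform: pan 160 long (x) x 110 wide (y), floor 4 thick, walls 3 thick and 26 high on both long sides and at the back (+x); the front (-x) is open, no lip. Polished: caps start to slide at about 15 to 23 degrees of tipping. 0.14 to 0.28 kg, balanced about under the handle. Origin: centre of the pan's underside, z up
- tray_bar (a point): centre of the tray's black bar handle, a bar along the tray's y bridging the pan on a thin leg at each side wall: 14 thick (x), 112 wide, 30 high; this point lies at x +10, y 0, z 75 in the tray's frame; 56 of free height between pan floor and bar; axes as the tray's
- tray_mouth (a point): middle of the edge of the tray's open end, at the top of the floor: x -80, y 0, z 4 in the tray's frame; the caps leave over this edge; axes as the tray's
- cap0_center (a point): orange screw cap, a plain disc 28 in diameter and 20 high, 15 g, one of five standing loose in the tray; this point is its centre
- cap1_center (a point): orange screw cap, a plain disc 28 in diameter and 20 high, 15 g, one of five standing loose in the tray; this point is its centre
- cap2_center (a point): orange screw cap, a plain disc 28 in diameter and 20 high, 15 g, one of five standing loose in the tray; this point is its centre
- cap3_center (a point): orange screw cap, a plain disc 28 in diameter and 20 high, 15 g, one of five standing loose in the tray; this point is its centre
- cap4_center (a point): orange screw cap, a plain disc 28 in diameter and 20 high, 15 g, one of five standing loose in the tray; this point is its centre
- tote_blue: blue open-topped plastic tote, 180 (x) x 140 (y) x 80 high, walls and floor 4 thick, empty, loose, 0.45 kg. Origin: centre of its underside
- tote_grey: grey tote of the same shape and size as the blue one, empty; not for these caps. Origin: centre of its underside
- panel: inspection light panel, a flat square grey plate 180 x 180 x 12 high with a glowing pale face 150 x 150, fixed to the bench. Origin: centre of its underside
- scale: counting scale fixed to the bench: white base 230 (x) x 180 x 35 high, and on it a square steel platform 170 x 170 whose top is 45 above the bench; black display strip at its -x end. Origin: under the platform's centre, at bench height
- jar: bystander: amber jar, 60 in diameter, 75 high, loose; origin: centre of its underside
- bottle: bystander: white bottle with blue cap, 54 in diameter, 100 high, loose; origin: centre of its underside
- carton: bystander: small open white carton 45 x 45 x 90 high with a flap standing up another 45, loose; origin: centre of its underside
- spatula: bystander: spatula lying flat on the bench, loose; origin: on its underside

How it is judged:
On the way, in this order (a step that is already met when the one before it is completed fails the run):
1. the tray is lifted clear of the scale with all five caps aboard (z of tray in the frame of scale above 0.065 m and contact force between tray and scale below 0.05 N and contact force between tray and the fingers above 0.5 N and x of cap0_center in the frame of tray between -0.085 and 0.08 m and y of cap0_center in the frame of tray between -0.055 and 0.055 m and z of cap0_center in the frame of tray between 0 and 0.055 m and x of cap1_center in the frame of tray between -0.085 and 0.08 m and y of cap1_center in the frame of tray between -0.055 and 0.055 m and z of cap1_center in the frame of tray between 0 and 0.055 m and x of cap2_center in the frame of tray between -0.085 and 0.08 m and y of cap2_center in the frame of tray between -0.055 and 0.055 m and z of cap2_center in the frame of tray between 0 and 0.055 m and x of cap3_center in the frame of tray between -0.085 and 0.08 m and y of cap3_center in the frame of tray between -0.055 and 0.055 m and z of cap3_center in the frame of tray between 0 and 0.055 m and x of cap4_center in the frame of tray between -0.085 and 0.08 m and y of cap4_center in the frame of tray between -0.055 and 0.055 m and z of cap4_center in the frame of tray between 0 and 0.055 m), for 0.2 s.
2. all five caps are in the blue tote, tipped from the tray while the gripper holds it (contact force between tray and the fingers above 0.5 N and x of cap0_center in the frame of tote_blue between -0.09 and 0.09 m and y of cap0_center in the frame of tote_blue between -0.07 and 0.07 m and z of cap0_center in the frame of tote_blue between 0 and 0.08 m and x of cap1_center in the frame of tote_blue between -0.09 and 0.09 m and y of cap1_center in the frame of tote_blue between -0.07 and 0.07 m and z of cap1_center in the frame of tote_blue between 0 and 0.08 m and x of cap2_center in the frame of tote_blue between -0.09 and 0.09 m and y of cap2_center in the frame of tote_blue between -0.07 and 0.07 m and z of cap2_center in the frame of tote_blue between 0 and 0.08 m and x of cap3_center in the frame of tote_blue between -0.09 and 0.09 m and y of cap3_center in the frame of tote_blue between -0.07 and 0.07 m and z of cap3_center in the frame of tote_blue between 0 and 0.08 m and x of cap4_center in the frame of tote_blue between -0.09 and 0.09 m and y of cap4_center in the frame of tote_blue between -0.07 and 0.07 m and z of cap4_center in the frame of tote_blue between 0 and 0.08 m), for 0.2 s.
At the end, for the whole second after the job is handed in: All five caps lie in the blue tote; the gripper holds the tray with its underside 100 to 280 mm above the panel's underside (the bench), its centre within 50 mm of the panel's centre in plan, level within 0.12 rad (7 degrees) and still (under 30 mm/s and 0.15 rad/s), and it touches nothing else (all of step 2 and horizontal distance between tray and panel below 0.05 m and z of tray in the frame of panel between 0.1 and 0.28 m and angle between tray's own z axis and vertical below 0.12 rad and linear speed of tray below 0.03 m/s and angular speed of tray below 0.15 rad/s and contact force between tray and scale below 0.05 N and contact force between tray and panel below 0.05 N and contact force between tray and tote_blue below 0.05 N and contact force between tray and tote_grey below 0.05 N and contact force between tray and jar below 0.05 N and contact force between tray and bottle below 0.05 N); the arm keeps its last pose, push and grip.
It fails at once if a tote is shifted more than 40 mm or tipped over (distance of any of tote_blue, tote_grey from where it was at the start of the episode above 0.04 m or angle between any of tote_blue, tote_grey's own z axis and vertical above 0.5 rad).
It fails at once if the jar, bottle, small carton or spatula is shifted more than 40 mm or tipped over (distance of any of jar, bottle, carton, spatula from where it was at the start of the episode above 0.04 m or angle between any of jar, bottle, carton's own z axis and vertical above 0.5 rad).
It also fails if it takes over 64 s, if anything falls off the work surface, if the arm or the gripper's body presses on something with over 40 N, if the wrist force passes 120 N, or if a joint passes its speed limit or range.

## Working session

There is one attempt and no reset: what is moved stays moved. The work goes in short steps, Python scripts to look and compute and a tool call to move; the robot and the scene stay as the last step left them, time stands still between calls to the robot, and variables do not carry over. Pictures are saved under pics/ and viewed, at most 13 in all, crops included, and the job is handed in when it is done.

```bash
ls; mkdir -p pics; python3 - <<'E'
from bench import ctrl, camrig, order
import cv2
for n in("scene","top"):
    cv2.imwrite(f"pics/{n}0.png",camrig.camera(n)); p=camrig.camera_params(n); print(p)
o=ctrl.get_obs(); print(o["time_s"],o["eef_pos"],o["eef_rot"])
E
```

```text
bench.py
pics
{'fovy': 48.33432231867088, 'cx': 308.36572756038527, 'cy': 203.32923920235515, 'dist': array([0.02934662, 0.        , 0.        , 0.        , 0.        ]), 'view': array([[-0.26418318,  0.964309  , -0.01775951,  0.14904986],
       [-0.63830032, -0.161006  ,  0.75276143,  0.28832386],
       [ 0.72303523,  0.21020281,  0.65805382, -1.63118618],
       [ 0.        ,  0.        ,  0.        ,  1.        ]])}
{'fovy': 47.23896095851556, 'cx': 321.41993955338523, 'cy': 201.61187602054736, 'dist': array([0.02114686, 0.        , 0.        , 0.        , 0.        ]), 'view': array([[ 0.00863924, -0.99995895,  0.00273332, -0.00816552],
       [ 0.98807985,  0.00895669,  0.15368145, -0.57573869],
       [-0.15369962,  0.00137304,  0.98811666, -1.3401126 ],
       [ 0.        ,  0.        ,  0.        ,  1.        ]])}
0.1 [0.17226369 0.54807672 0.23048216] [-2.68761144e-04  1.51785810e-01  9.88413092e-01 -7.44697095e-04]
```

View pics/scene0.png

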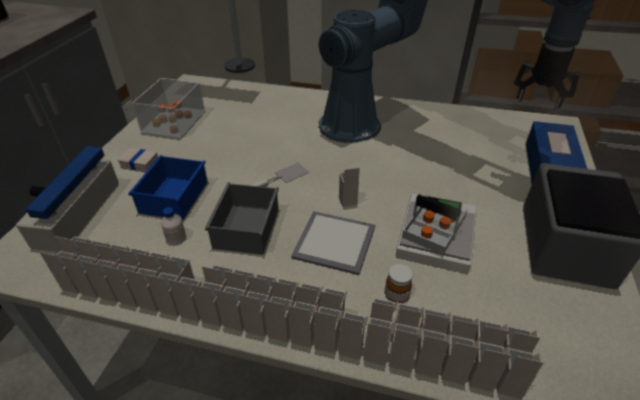

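View pics/top0.png

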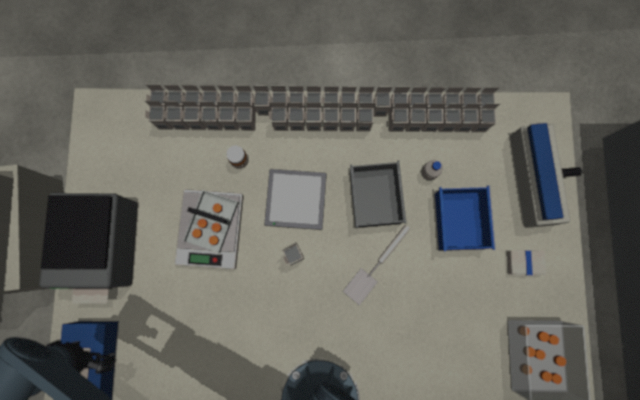

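The scene shows the tray on the scale at (437,225), panel at (335,241), grey tote at (245,218) and blue tote at (170,187). In the top view (image up = +x, left = +y), the bar runs from about (188,209) to (228,220). The panel is at (296,198), the grey tote at (377,195) and the blue tote at (464,218). Next I'll enlarge the tray.

```bash
python3 - <<'E'
import cv2,numpy as np
t=cv2.imread("pics/top0.png");s=cv2.imread("pics/scene0.png")
a=cv2.resize(t[180:280,160:255],None,fx=6,fy=6,interpolation=cv2.INTER_CUBIC)[:, :400]
a=cv2.resize(t[180:280,165:255],(400*9//10,400),interpolation=cv2.INTER_CUBIC)
b=cv2.resize(s[185:285,385:490],(420,400),interpolation=cv2.INTER_CUBIC)
cv2.imwrite("pics/crop1.png",np.hstack([a,b]))
E
```

```text
(no output)
```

View pics/crop1.png

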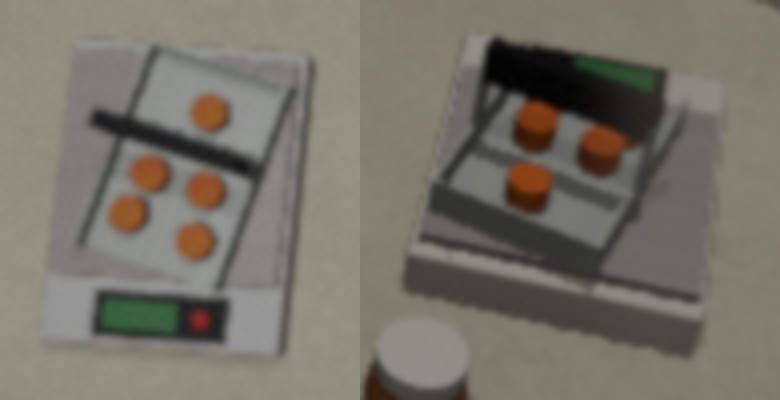

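The crop shows the black bar end-to-end at top pixels (188,210)–(229.5,221) and scene pixels (461,204)–(417,195). The open mouth faces the robot, and one cap sits behind the bar with four in front. Now I'll triangulate.

```bash
cat > h.py <<'E'
import cv2,numpy as np
from bench import ctrl, camrig, order
def ray(n,px):
    p=camrig.camera_params(n);f=200/np.tan(np.radians(p["fovy"]/2))
    K=np.array([[f,0,p["cx"]],[0,f,p["cy"]],[0,0,1]])
    u=cv2.undistortPoints(np.float64([[px]]),K,p["dist"])[0,0]
    R=p["view"][:3,:3];d=R.T@np.array([u[0],-u[1],-1]);return -R.T@p["view"][:3,3],d/np.linalg.norm(d)
def plane(n,px,z):
    c,d=ray(n,px);return c+d*(z-c[2])/d[2]
def tri(a,b):
    (c,d),(e,g)=ray("top",a),ray("scene",b)
    s=np.linalg.lstsq(np.c_[d,-g],e-c,rcond=None)[0]
    p,q=c+s[0]*d,e+s[1]*g
    return (p+q)/2,np.linalg.norm(p-q)
def proj(n,P):
    p=camrig.camera_params(n);f=200/np.tan(np.radians(p["fovy"]/2))
    K=np.array([[f,0,p["cx"]],[0,f,p["cy"]],[0,0,1]])
    D=np.diag([1,-1,-1.])
    V=p["view"];return cv2.projectPoints(np.float64(P).reshape(-1,1,3),cv2.Rodrigues(D@V[:3,:3])[0],D@V[:3,3],K,p["dist"])[0][:,0]
E
python3 - <<'E'
from h import *
np.set_printoptions(precision=4,suppress=True)
L=tri((188,210),(460.8,203));R=tri((229.5,221.3),(416.8,195))
print("bar +y",L,"-y",R)
for z in(.125,.135,.14):
    a,b=plane("top",(188,210),z),plane("top",(229.5,221.3),z);v=a-b
    print(z,(a+b)/2,np.linalg.norm(v),np.degrees(np.arctan2(-v[0],v[1])))
t=cv2.imread("pics/top0.png");s=cv2.imread("pics/scene0.png")
for n,im in(("top",t),("scene",s)):
    hsv=cv2.cvtColor(im,cv2.COLOR_BGR2HSV)
    m={"blue":cv2.inRange(hsv,(105,120,40),(130,255,255)),"cap":cv2.inRange(hsv,(3,150,120),(18,255,255))}
    for k in m:
        for c in cv2.findContours(m[k],0,2)[0]:
            if cv2.contourArea(c)>(300 if k=="blue" else 20):
                r=cv2.minAreaRect(c);print(n,k,np.round(r[0],1),np.round(r[1],1),r[2], cv2.boxPoints(r).round().tolist() if k=="blue" else "")
for nm,roi in(("panel",(262,165,70,68)),("grey",(345,158,65,75))):
    x,y,w,h=roi;g=cv2.cvtColor(t[y:y+h,x:x+w],cv2.COLOR_BGR2GRAY)
    th,m=cv2.threshold(g,0,255,cv2.THRESH_OTSU); m=255-m if nm=="grey" else m
    for c in cv2.findContours(m,0,2)[0]:
        if cv2.contourArea(c)>300:
            r=cv2.minAreaRect(c);print(nm,th,np.array(r[0])+(x,y),r[1],r[2])
print("panel",plane("top",(296,198.5),.012))
E
```

```text
bar +y (array([0.5325, 0.3702, 0.1485]), np.float64(0.004158924891093022)) -y (array([0.5036, 0.2626, 0.1276]), np.float64(0.013471540326524985))
0.125 [0.5202 0.3156 0.125 ] 0.12260588013154707 -14.734729479865265
0.135 [0.519  0.3132 0.135 ] 0.12165374215781007 -14.734729479865278
0.14 [0.5184 0.3119 0.14  ] 0.12117767317094148 -14.734729479865265
top blue [ 83.7 336.1] [44.  31.1] 7.125016689300537 [[60.0, 349.0], [64.0, 318.0], [107.0, 323.0], [104.0, 354.0]]
top blue [464.4 218. ] [61.2 56.1] 88.66777801513672 [[436.0, 188.0], [492.0, 187.0], [493.0, 248.0], [437.0, 249.0]]
top blue [545.4 171.1] [95.4 17.4] 80.3947982788086 [[529.0, 126.0], [546.0, 123.0], [562.0, 217.0], [545.0, 220.0]]
top cap [551.6 377.5] [18.   7.7] 15.255120277404785 
top cap [561.  360.5] [7. 8.] 90.0 
top cap [540.  354.5] [7. 8.] 90.0 
top cap [531.5 351.5] [7. 5.] 90.0 
top cap [548.7 338. ] [18.3  7.3] 18.43494987487793 
top cap [213.5 240. ] [6. 7.] 90.0 
top cap [196.5 233. ] [6. 7.] 90.0 
top cap [216. 227.] [6. 6.] 90.0 
top cap [202. 223.] [6. 6.] 90.0 
top cap [217. 208.] [6. 6.] 90.0 
scene blue [163.9 183.5] [56.9 72. ] 23.070411682128906 [[124.0, 205.0], [152.0, 139.0], [204.0, 162.0], [176.0, 228.0]]
scene blue [ 63.7 179.2] [15.2 96.7] 44.090614318847656 [[25.0, 209.0], [92.0, 139.0], [103.0, 150.0], [35.0, 219.0]]
scene blue [559.2 144.6] [56.5 39.8] 6.581944942474365 [[529.0, 161.0], [533.0, 122.0], [589.0, 128.0], [585.0, 168.0]]
scene cap [426.5 229. ] [6. 9.] 90.0 
scene cap [445.5 219. ] [4. 7.] 90.0 
scene cap [429.  213.5] [6.4 4.9] 45.0 
panel 125.0 [296.5 198.5] (67.0, 69.0) 90.0
grey 108.0 [376.3854 194.7013] (63.6351203918457, 52.91207504272461) 84.95755004882812
panel [0.5899 0.0758 0.012 ]
```

```bash
cat >> h.py <<'E'
from scipy.spatial.transform import Rotation as Ro
def rel(pos,yaw,pitch=0,o=None):
    "shift and rotvec in present tool axes to put TCP at pos, tool y along tray x (yaw deg), tray mouth tipped down by pitch deg"
    o=o or ctrl.get_obs();w=o["eef_rot"];R0=Ro.from_quat(np.roll(w,-1))
    T=Ro.from_euler("z",yaw,degrees=True)*Ro.from_euler("y",-pitch,degrees=True)
    R=T*Ro.from_matrix(np.array([[0,1,0],[1,0,0],[0,0,-1.]]))  # tool x=tray y, y=tray x, z=-z
    return R0.inv().apply(np.array(pos)-o["eef_pos"]).round(4),(R0.inv()*R).as_rotvec().round(4)
E
python3 - <<'E'
from h import *
np.set_printoptions(precision=4,suppress=True)
for a,b in(((217,208),(429,213.5)),((202,223),(445.5,219))): print("cap?",tri(a,b))
for a,b in(((217,208),(426.5,229)),((202,223),(445.5,219)),((216,227),(429,213.5))): print("cap?",*tri(a,b))
P=np.array([plane("top",p,.08) for p in((436,188),(492,187),(493,248),(437,249))]);print("tote rim",P,P.mean(0))
print("tray corners @z.075", [plane("top",(165+x/4,180+y/4),z)[:2] for x,y,z in((155,48,.075),(295,90,.075),(82,245,.06),(215,288,.06))])
print("panel",plane("top",(296.5,198.5),.012))
print("bottle top",plane("top",(434,165),.1),"bar centre px",proj("scene",[[.519,.3132,.135]]),proj("top",[[.519,.3132,.135]]))
print(rel((.519,.313,.231),-15)); print(rel((.519,.313,.101),-15))
s=cv2.imread("pics/scene0.png")[125:260,120:225];cv2.imwrite("pics/tote.png",cv2.resize(s,None,fx=4,fy=4,interpolation=2))
E
```

```text
cap? (array([0.5441, 0.301 , 0.109 ]), np.float64(0.008097784019017637))
cap? (array([0.5052, 0.3496, 0.0666]), np.float64(0.001673005753250376))
cap? [0.5508 0.3069 0.0637] 0.0007515917111229616
cap? [0.5052 0.3496 0.0666] 0.001673005753250376
cap? [0.4938 0.3078 0.0662] 0.0012717150172750914
tote rim [[ 0.6141 -0.3419  0.08  ]
 [ 0.6186 -0.5072  0.08  ]
 [ 0.4388 -0.5013  0.08  ]
 [ 0.4343 -0.3394  0.08  ]] [ 0.5264 -0.4224  0.08  ]
tray corners @z.075 [array([0.5967, 0.3459]), array([0.5662, 0.2413]), array([0.4516, 0.3962]), array([0.4209, 0.2972])]
panel [0.5899 0.0743 0.012 ]
bottle top [ 0.6791 -0.3329  0.1   ] bar centre px [[434.7584 199.9858]] [[208.7173 215.6322]]
(array([-0.4013, -0.1202, -0.0005]), array([-0.0015,  0.0009,  1.5278]))
(array([-0.4013, -0.12  ,  0.1295]), array([-0.0015,  0.0009,  1.5278]))
```

View pics/tote.png

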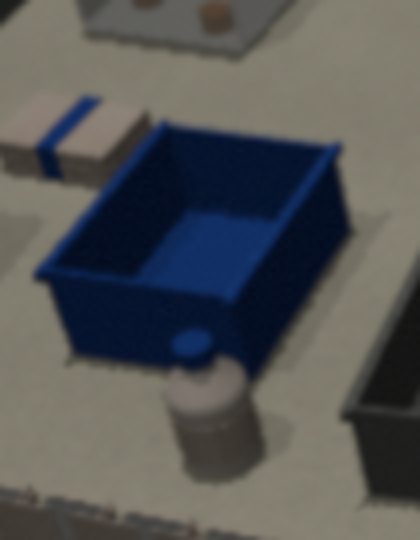

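Tote rim corners in the scene picture are (178,199.5), (130,193), (161,156) and (205,162). The tote is empty and the bottle stands at its +x,+y corner. Now I'll lift, travel over the bar and triangulate the tote.

The manual's scale: shifts go in shares of 0.5 m and turns go in shares of pi rad. Converting my numbers, -0.401 m / 0.5 = -0.802, -0.105 m / 0.5 = -0.21, 1.545 rad / 3.1416 = 0.4918.

Request:
run_rows --rows '[0, 0, -0.1, 0, 0, 0, 1, -0.1, -0.03, -0.14, 0, 0, 0.0605, 1, -0.2, -0.06, -0.14, 0, 0, 0.121, 1, -0.3, -0.09, -0.14, 0, 0, 0.1814, 1, -0.4, -0.12, -0.14, 0, 0, 0.2419, 1, -0.5, -0.15, -0.14, 0, 0, 0.3024, 1, -0.6, -0.18, -0.14, 0, 0, 0.3629, 1, -0.7, -0.21, -0.14, 0, 0, 0.4234, 1, -0.802, -0.24, -0.06, 0, 0, 0.4918, 1, -0.802, -0.24, 0, 0, 0, 0.4918, 1]'

```text
time_s: 1.35
eef_pos: [0.5215, 0.311, 0.2296]
eef_rot: [0.0, 0.801, 0.599, -0.0]
wrist_force: [0.2, 0.5, -1.4]
opening: 0.997
grasp_force: 0.0
```

Request:
run_rows --rows '[0, 0, 0, 0, 0, 0, 1, 0, 0, 0, 0, 0, 0, 1]'

```text
time_s: 1.6
eef_pos: [0.5191, 0.3143, 0.2324]
eef_rot: [0.0, 0.798, 0.603, 0.0]
wrist_force: [-0.4, 0.1, -0.4]
opening: 1.001
grasp_force: 0.0
```

```bash
python3 - <<'E'
from h import *
np.set_printoptions(precision=4,suppress=True)
S=((178,199.5),(130,193),(161.2,156.2),(205,162));T=((436,188),(492,187),(493,248),(437,249))
for a,b in zip(T,S): print(*tri(a,b))
P=np.array([plane("scene",b,.08) for b in S]);print(P,P.mean(0))
print(rel((.519,.313,.101),-16))
im=cv2.resize(camrig.camera("scene")[130:260,360:520],(800,650))[:600];im2=cv2.resize(camrig.camera("top")[150:290,150:270],(480,560))
cv2.imwrite("pics/b1.png",np.hstack([im[:400,150:470],im2[:400]]))
E
```

```text
[ 0.6159 -0.3457  0.0785] 0.007146745552628729
[ 0.6173 -0.5043  0.0721] 0.01196923498831241
[ 0.4386 -0.5023  0.0737] 0.0026257449198378463
[ 0.4371 -0.347   0.0767] 0.014185930581699605
[[ 0.6178 -0.3485  0.08  ]
 [ 0.6251 -0.4897  0.08  ]
 [ 0.4464 -0.4948  0.08  ]
 [ 0.4415 -0.3522  0.08  ]] [ 0.5327 -0.4213  0.08  ]
(array([-0.0014,  0.0002,  0.1314]), array([ 0.0007, -0.0007,  0.0019]))
```

View pics/b1.png

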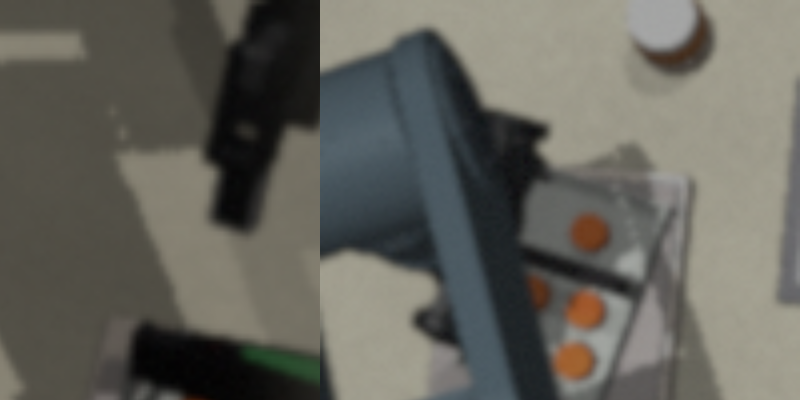

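The open gripper straddles the bar, with its fingers on either side along tray x and the caps clear. Now I'll descend and close.

To row units: 0.131 m / 0.5 = 0.262, 0.11 m / 0.5 = 0.22.

Request:
run_rows --rows '[0, 0, 0.08, 0, 0, 0, 1, 0, 0, 0.16, 0, 0, 0, 1, 0, 0, 0.22, 0, 0, 0, 1, 0, 0, 0.262, 0, 0, 0, 1, 0, 0, 0.262, 0, 0, 0, 1, 0, 0, 0.262, 0, 0, 0, 0, 0, 0, 0.262, 0, 0, 0, 0, 0, 0, 0.262, 0, 0, 0, 0, 0, 0, 0.262, 0, 0, 0, 0, 0, 0, 0.262, 0, 0, 0, 0]'

```text
time_s: 2.95
eef_pos: [0.5195, 0.3138, 0.101]
eef_rot: [0.0, 0.799, 0.602, 0.001]
wrist_force: [-1.0, 0.2, 3.8]
opening: 0.155
grasp_force: 62.4
```

Request:
run_rows --rows '[0, 0, 0, 0, 0, 0, 0, 0, 0, 0, 0, 0, 0, 0, 0, 0, 0, 0, 0, 0, 0, 0, 0, 0, 0, 0, 0, 0]'

```text
time_s: 3.45
eef_pos: [0.5196, 0.3138, 0.101]
eef_rot: [0.0, 0.799, 0.602, 0.001]
wrist_force: [-0.2, 0.4, 6.4]
opening: 0.151
grasp_force: 62.6
```

To row units: -0.13 m / 0.5 = -0.26, -0.03 m / 0.5 = -0.06.

Request:
run_rows --rows '[0, 0, -0.01, 0, 0, 0, 0, 0, 0, -0.03, 0, 0, 0, 0, 0, 0, -0.06, 0, 0, 0, 0, 0, 0, -0.09, 0, 0, 0, 0, 0, 0, -0.12, 0, 0, 0, 0, 0, 0, -0.16, 0, 0, 0, 0, 0, 0, -0.2, 0, 0, 0, 0, 0, 0, -0.23, 0, 0, 0, 0, 0, 0, -0.25, 0, 0, 0, 0, 0, 0, -0.26, 0, 0, 0, 0]'

```text
time_s: 4.7
eef_pos: [0.5191, 0.3137, 0.2309]
eef_rot: [0.0, 0.799, 0.602, 0.0]
wrist_force: [-0.7, 0.2, -3.1]
opening: 0.154
grasp_force: 61.3
```

Request:
run_rows --rows '[0, 0, 0, 0, 0, 0, 0, 0, 0, 0, 0, 0, 0, 0, 0, 0, 0, 0, 0, 0, 0]'

```text
time_s: 5.08
eef_pos: [0.5188, 0.3136, 0.2296]
eef_rot: [-0.0, 0.799, 0.602, -0.001]
wrist_force: [-0.2, -1.1, -4.0]
opening: 0.154
grasp_force: 61.3
```

```bash
python3 - <<'E'
from h import *
s=camrig.camera("scene");t=camrig.camera("top")
a=cv2.resize(s[110:250,360:500],(400,400),interpolation=2);b=cv2.resize(t[170:270,150:250],(400,400),interpolation=2)
cv2.imwrite("pics/lift.png",np.hstack([a,b]))
E
```

```text
(no output)
```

View pics/lift.png

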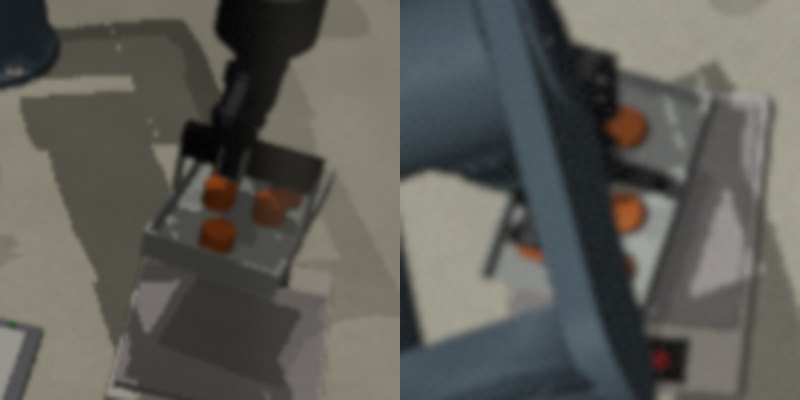

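The tray hangs level with the caps aboard, and the fingers sit slightly to the -y side of the bar's middle. Now I'll carry it with a smooth ramp.

To row units: -0.311 m / 0.5 = -0.622, -0.274 m / 0.5 = -0.548.

Request:
run_rows --rows '[-0.018, 0.008, -0.01, 0, 0, 0, 0, -0.054, 0.024, -0.024, 0, 0, 0, 0, -0.11, 0.046, -0.04, 0, 0, 0, 0, -0.178, 0.076, -0.054, 0, 0, 0, 0, -0.246, 0.104, -0.06, 0, 0, 0, 0, -0.322, 0.136, -0.06, 0, 0, 0, 0, -0.396, 0.168, -0.06, 0, 0, 0, 0, -0.472, 0.2, -0.06, 0, 0, 0, 0, -0.548, 0.232, -0.06, 0, 0, 0, 0, -0.622, 0.264, -0.06, 0, 0, 0, 0]'

```text
time_s: 6.42
eef_pos: [0.5601, -0.0244, 0.2612]
eef_rot: [0.001, 0.799, 0.601, 0.0]
wrist_force: [0.8, -0.7, -3.2]
opening: 0.155
grasp_force: 61.3
```

Request:
run_rows --rows '[-0.074, 0.032, 0, 0, 0, -0.0095, 0, -0.148, 0.064, 0, 0, 0, -0.0191, 0, -0.222, 0.094, 0, 0, 0, -0.0286, 0, -0.296, 0.126, 0, 0, 0, -0.0382, 0, -0.37, 0.158, 0, 0, 0, -0.0477, 0, -0.444, 0.19, 0, 0, 0, -0.0573, 0, -0.52, 0.222, 0, 0, 0, -0.0668, 0, -0.594, 0.254, 0, 0, 0, -0.0764, 0, -0.66, 0.282, 0, 0, 0, -0.0828, 0, -0.704, 0.3, 0, 0, 0, -0.0891, 0]'

```text
time_s: 7.68
eef_pos: [0.6061, -0.4046, 0.2608]
eef_rot: [0.0, 0.707, 0.707, -0.0]
wrist_force: [0.1, 0.9, -2.7]
opening: 0.159
grasp_force: 61.3
```

Request:
run_rows --rows '[-0.02, 0, 0, 0, 0, 0, 0, -0.03, 0, 0, 0, 0, 0, 0, -0.03, 0, 0, 0, 0, 0, 0, -0.03, 0, 0, 0, 0, 0, 0, -0.03, 0, 0, 0, 0, 0, 0]'

```text
time_s: 8.3
eef_pos: [0.6078, -0.4155, 0.2605]
eef_rot: [0.0, 0.706, 0.708, 0.0]
wrist_force: [0.6, 0.5, -4.1]
opening: 0.153
grasp_force: 61.3
```

```bash
python3 - <<'E'
from h import *
np.set_printoptions(precision=4,suppress=True)
print(rel((.61,-.424,.201),0),ctrl.get_obs()["q"])
s=camrig.camera("scene");t=camrig.camera("top")
a=cv2.resize(s[90:230,90:230],(400,400),interpolation=2);b=cv2.resize(t[140:260,410:530],(400,400),interpolation=2)
cv2.imwrite("pics/carry.png",np.hstack([a,b]))
E
```

```text
(array([-0.0085,  0.0021,  0.0595]), array([0.0001, 0.    , 0.0019])) [-0.7604  0.5204  1.1064  0.0001  1.5147 -0.7623]
```

View pics/carry.png

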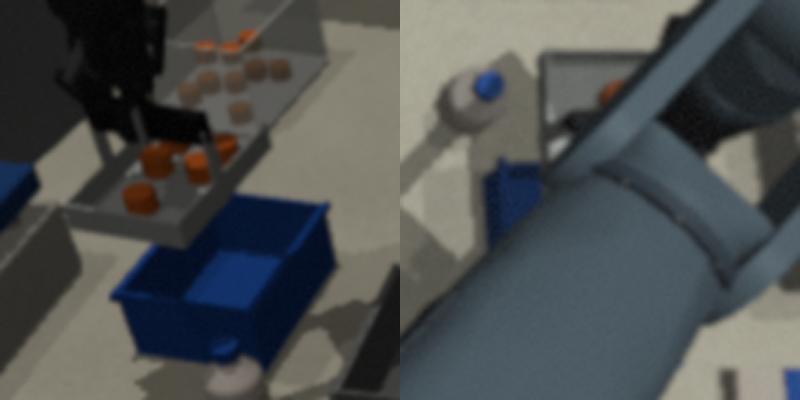

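The tray is over the blue tote with all five caps aboard. Its +x,+y corner is at top pixel (452,155.6). I'll check the tray's offset in the grip from that.

```bash
python3 - <<'E'
from h import *
np.set_printoptions(precision=4,suppress=True)
for z in(.225,.232):print(plane("top",(452,155.6),z))
# scene: corners back +y (182,247), back -y (65,207), bar ends (107,100?)-(208,140)
for p in((182,230),(65,205)):print(plane("scene",(90+p[0]*.35,90+p[1]*.35),.232))
print(plane("scene",(90+210*.35,90+115*.35),.296))
E
```

```text
[ 0.675 -0.35   0.225]
[ 0.6732 -0.3479  0.232 ]
[ 0.6898 -0.3381  0.232 ]
[ 0.6824 -0.4521  0.232 ]
[ 0.6139 -0.338   0.296 ]
```

The tray sits about 16 mm toward +y in the grip, so I'll shift -y by 25 mm, lower, then tip slowly about the bar.

To row units: 0.06 m / 0.5 = 0.12, -0.025 m / 0.5 = -0.05.

Request:
run_rows --rows '[-0.01, 0, 0.016, 0, 0, 0, 0, -0.02, 0.002, 0.04, 0, 0, 0, 0, -0.036, 0.004, 0.068, 0, 0, 0, 0, -0.048, 0.004, 0.096, 0, 0, 0, 0, -0.05, 0.004, 0.112, 0, 0, 0, 0, -0.05, 0.004, 0.12, 0, 0, 0, 0, -0.05, 0.004, 0.12, 0, 0, 0, 0, -0.05, 0.004, 0.12, 0, 0, 0, 0]'

```text
time_s: 9.4
eef_pos: [0.61, -0.4414, 0.2012]
eef_rot: [0.001, 0.707, 0.708, 0.0]
wrist_force: [0.1, -0.1, -3.2]
opening: 0.152
grasp_force: 61.3
```

Request:
run_rows --rows '[0, 0.002, 0, -0.0159, 0, 0, 0, 0, 0.004, 0, -0.0318, 0, 0, 0, 0, 0.006, 0, -0.0477, 0, 0, 0, 0, 0.008, 0, -0.0605, 0, 0, 0, 0, 0.008, -0.002, -0.0732, 0, 0, 0, 0, 0.01, -0.002, -0.0828, 0, 0, 0, 0, 0.01, -0.002, -0.0923, 0, 0, 0, 0, 0.012, -0.002, -0.1019, 0, 0, 0, 0, 0.014, -0.002, -0.1114, 0, 0, 0, 0, 0.014, -0.002, -0.121, 0, 0, 0]'

```text
time_s: 10.65
eef_pos: [0.6167, -0.4413, 0.2013]
eef_rot: [0.134, 0.694, 0.695, 0.134]
wrist_force: [0.8, -0.6, -3.2]
opening: 0.153
grasp_force: 61.3
```

```bash
python3 - <<'E'
from h import *
cv2.imwrite("pics/p1.png",cv2.resize(camrig.camera("scene")[90:230,90:230],(400,400),interpolation=2))
E
```

```text
(no output)
```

View pics/p1.png

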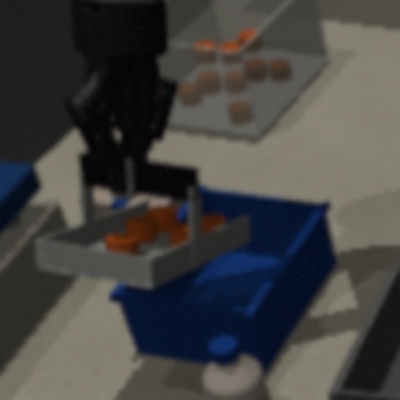

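The tray is tipped about 22° with the caps still aboard. Tray back corners are at crop (150,258) and (40,238); I'll check their lateral position.

```bash
python3 - <<'E'
from h import *
np.set_printoptions(precision=4,suppress=True)
for p in((150,260),(38,240)):print(plane("scene",(90+p[0]*.35,90+p[1]*.35),.20))
for p in((235,320),(115,295)):print("tote",plane("scene",(90+p[0]*.35,90+p[1]*.35),.08))
E
```

```text
[ 0.6976 -0.3723  0.2   ]
[ 0.6963 -0.4803  0.2   ]
tote [ 0.6309 -0.3585  0.08  ]
tote [ 0.6259 -0.4884  0.08  ]
```

Centred to within a few millimetres. I'll continue tipping.

To row units: 0.006 m / 0.5 = 0.012, 0.005 m / 0.5 = 0.01, -0.32 rad / 3.1416 = -0.1019.

Request:
run_rows --rows '[0, 0.002, 0, -0.0095, 0, 0, 0, 0, 0.002, 0, -0.0191, 0, 0, 0, 0, 0.004, 0, -0.0286, 0, 0, 0, 0, 0.004, 0, -0.0382, 0, 0, 0, 0, 0.006, 0, -0.0477, 0, 0, 0, 0, 0.006, 0, -0.0573, 0, 0, 0, 0, 0.008, 0, -0.0668, 0, 0, 0, 0, 0.01, 0, -0.0796, 0, 0, 0, 0, 0.01, -0.002, -0.0923, 0, 0, 0, 0, 0.012, -0.002, -0.1019, 0, 0, 0]'

```text
time_s: 11.95
eef_pos: [0.6216, -0.4416, 0.2046]
eef_rot: [0.243, 0.664, 0.664, 0.243]
wrist_force: [-0.3, -1.0, -2.4]
opening: 0.152
grasp_force: 61.4
```

Request:
run_rows --rows '[0, 0, 0, 0, 0, 0, 0, 0, 0, 0, 0, 0, 0, 0, 0, 0, 0, 0, 0, 0, 0, 0, 0, 0, 0, 0, 0, 0]'

```text
time_s: 12.45
eef_pos: [0.622, -0.4413, 0.2046]
eef_rot: [0.242, 0.664, 0.665, 0.243]
wrist_force: [0.6, 0.1, -3.7]
opening: 0.152
grasp_force: 61.4
```

```bash
python3 - <<'E'
from h import *
cv2.imwrite("pics/p2.png",cv2.resize(camrig.camera("scene")[90:230,90:230],(400,400),interpolation=2))
E
```

```text
(no output)
```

View pics/p2.png

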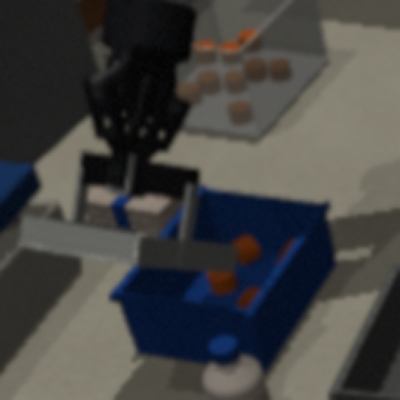

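Four caps are visible in the tote, and the fifth may be hidden behind the tray. I'll tip a little further, then level and rise.

To row units: 0.003 m / 0.5 = 0.006, 0.002 m / 0.5 = 0.004, -0.05 rad / 3.1416 = -0.0159.

Request:
run_rows --rows '[0, 0.002, 0, -0.0159, 0, 0, 0, 0, 0.004, 0, -0.0318, 0, 0, 0, 0, 0.006, 0, -0.0477, 0, 0, 0, 0, 0.006, 0, -0.0477, 0, 0, 0, 0, 0.006, 0, -0.0477, 0, 0, 0, 0, 0.006, 0, -0.0477, 0, 0, 0]'

```text
time_s: 13.25
eef_pos: [0.6245, -0.4415, 0.207]
eef_rot: [0.292, 0.644, 0.645, 0.291]
wrist_force: [0.3, -0.3, -3.1]
opening: 0.155
grasp_force: 61.5
```

Request:
run_rows --rows '[0, 0.02, -0.02, 0.0095, 0, 0, 0, 0, 0.05, -0.04, 0.0318, 0, 0, 0, 0, 0.08, -0.07, 0.0637, 0, 0, 0, 0, 0.12, -0.104, 0.1019, 0, 0, 0, 0, 0.14, -0.124, 0.1401, 0, 0, 0, 0, 0.14, -0.13, 0.1783, 0, 0, 0, 0, 0.14, -0.13, 0.2165, 0, 0, 0, 0, 0.14, -0.13, 0.2483, 0, 0, 0, 0, 0.14, -0.13, 0.2706, 0, 0, 0, 0, 0.14, -0.13, 0.2706, 0, 0, 0]'

```text
time_s: 14.5
eef_pos: [0.6229, -0.4406, 0.3013]
eef_rot: [0.0, 0.706, 0.708, 0.0]
wrist_force: [0.2, -0.5, -2.7]
opening: 0.157
grasp_force: 61.4
```

```bash
python3 - <<'E'
from h import *
np.set_printoptions(precision=4,suppress=True)
print(rel((.599,.058,.26),0))
cv2.imwrite("pics/p3.png",cv2.resize(camrig.camera("scene")[90:230,90:230],(500,500),interpolation=2))
E
```

```text
(array([ 0.4986, -0.0227,  0.0415]), array([ 0.0006, -0.0004,  0.0025]))
```

View pics/p3.png

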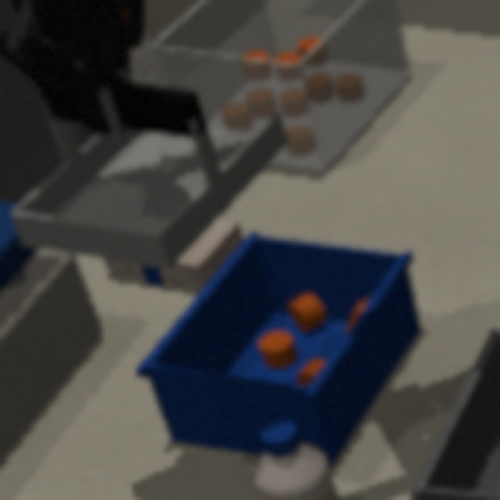

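The tray is empty and four caps are visible in the tote, with the fifth likely behind a wall. I'll move to the panel and check from above.

To row units: 0.385 m / 0.5 = 0.77, 0.25 m / 0.5 = 0.5.

Request:
run_rows --rows '[0.02, 0, 0, 0, 0, 0, 0, 0.07, -0.004, 0, 0, 0, 0, 0, 0.14, -0.008, 0.006, 0, 0, 0, 0, 0.23, -0.012, 0.016, 0, 0, 0, 0, 0.32, -0.016, 0.024, 0, 0, 0, 0, 0.41, -0.02, 0.032, 0, 0, 0, 0, 0.5, -0.024, 0.04, 0, 0, 0, 0, 0.59, -0.028, 0.048, 0, 0, 0, 0, 0.68, -0.032, 0.056, 0, 0, 0, 0, 0.77, -0.036, 0.064, 0, 0, 0, 0]'

```text
time_s: 15.8
eef_pos: [0.6022, -0.0546, 0.2704]
eef_rot: [0.001, 0.707, 0.707, 0.001]
wrist_force: [0.5, -0.3, -2.9]
opening: 0.154
grasp_force: 61.4
```

Request:
run_rows --rows '[0.08, -0.004, 0.008, 0, 0, 0, 0, 0.14, -0.006, 0.016, 0, 0, 0, 0, 0.19, -0.008, 0.024, 0, 0, 0, 0, 0.216, -0.01, 0.032, 0, 0, 0, 0, 0.228, -0.01, 0.036, 0, 0, 0, 0, 0.228, -0.01, 0.036, 0, 0, 0, 0, 0.228, -0.01, 0.036, 0, 0, 0, 0, 0.228, -0.01, 0.036, 0, 0, 0, 0, 0.228, -0.01, 0.036, 0, 0, 0, 0]'

```text
time_s: 16.92
eef_pos: [0.5981, 0.0572, 0.2519]
eef_rot: [0.0, 0.707, 0.707, -0.0]
wrist_force: [-1.0, 0.3, -2.5]
opening: 0.154
grasp_force: 61.4
```

```bash
python3 - <<'E'
from h import *
s=camrig.camera("scene");t=camrig.camera("top")
a=cv2.resize(s[110:290,260:420],(400,450),interpolation=2);b=cv2.resize(t[170:270,420:509],(400,450),interpolation=2)
cv2.imwrite("pics/fin.png",np.hstack([a,b]))
o=ctrl.get_obs();print(o["dq"])
m=cv2.inRange(cv2.cvtColor(t,cv2.COLOR_BGR2HSV),(3,150,60),(18,255,255))[185:250,435:495]
print(cv2.connectedComponentsWithStats(m)[2:])
E
```

```text
[ 3.81849699e-03 -9.85688623e-05 -3.47804264e-04  4.38470772e-04
 -2.47479512e-03  7.18711142e-04]
(array([[   0,    0,   60,   65, 3704],
       [  14,   30,    8,    5,   35],
       [  31,   39,    9,    7,   46],
       [  12,   48,    9,   14,   76],
       [  31,   55,    9,    6,   39]], dtype=int32), array([[29.78239741, 31.13849892],
       [17.2       , 31.91428571],
       [35.08695652, 41.84782609],
       [15.14473684, 54.92105263],
       [35.1025641 , 57.61538462]]))
```

View pics/fin.png

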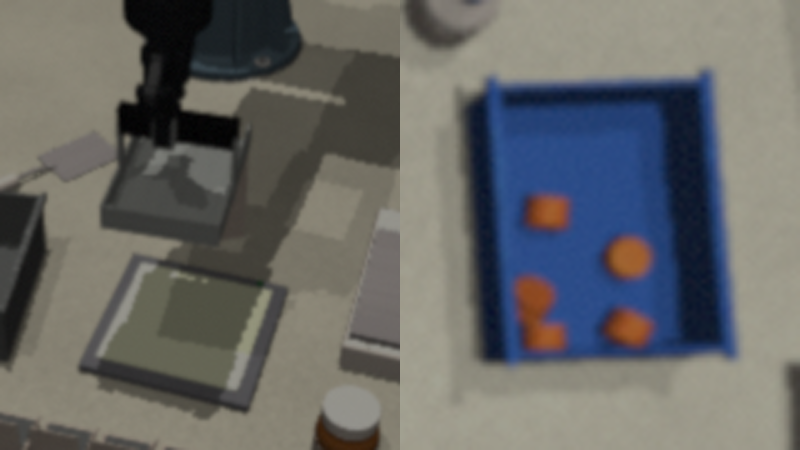

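All five caps lie in the tote. The tray's back-wall top corners are at scene (302,193.5) and (347,200). I'll verify centring.

```bash
python3 - <<'E'
from h import *
for p in((302,193.5),(346.5,200)):print(plane("scene",p,.224).round(3))
E
```

```text
[0.677 0.02  0.224]
[0.674 0.12  0.224]
```

Tray centre is about (0.595, 0.07) and the panel centre is (0.590, 0.074). The tray is level and still, with its underside at about 0.196 m.

```bash
python3 -c "
from bench import ctrl, camrig, order
print(order.hand_in())"
```

```text
the job is handed in; nothing more can be done
None
```

I handed the job in with all five caps in the blue tote and the empty tray held level and still about 0.2 m above the bench, within about 1 cm of the panel's centre; no verdict was returned.

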